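Drop the thermal block onto its hidden pin and hold it pressed to the heater

TASK

Pick up the aluminium thermal block by its grip bar and set it on the heater station, lengthwise along the slot in the station's sprung deck, feeling for the locating pin that the block hides until the block drops onto it and lies flat on the deck. Then press the block down until the deck is fully home on its stop, and finish while still holding it pressed down: do not let go or ease off. Leave the other things on the bench where they are.

Things in the scene. Friction and masses are not known exactly. Their poses are not given: they have to be found in the camera images.
- block_mid (a point): Thermal block, loose, bare aluminium, 0.3-0.55 kg: body 95 (x) x 76 (y) x 40 mm high with four rows of dark wells, and along the middle of its top an upright grip bar 60 (x) x 14 (y) x 40 mm high (80 mm overall). Point on its centre line, 40 mm above its underside, level with the body's top, at the foot of the bar. x along bar, z up. Starts standing on the bench.
- block: The same thermal block: origin at the centre of its underside, at the mouth of a blind square hole 14 x 14 mm, 20 mm deep, straight up the centre line. Axes as block_mid; its two ends are alike.
- deck_top (a point): Centre of the upper face of the station's sprung deck, a dark steel plate 156 (x) x 116 (y) x 6 mm, 58 mm above the bench when raised; the point goes down with the deck. x along the deck's middle slot, 56 (x) x 16 (y) mm; z up. With its hole off the pin the block rests on the pin's top, 8 mm above the raised deck; with the hole on the pin it drops those 8 mm to the deck.
- station: Heater station: white housing 200 x 150 x 40 mm fixed to the bench, origin under its centre, below deck_top. One fixed upright steel locating pin, 10 mm across, top tapered to 5 mm in its last 3 mm, stands up through the deck's slot on its centre line, anywhere up to 18 mm either way along x from the middle; where is not measured, but it is seen from above until the block hides it.
- deck (a joint): How far the sprung deck is pressed down, m: 0 raised, 0.006 on its stop. The springs hold the deck and a resting block up; getting fully down takes about 7 to 11 N of push on top of the block's weight. The pin does not move with it.
- cover: Bystander: flat aluminium cover plate 95 x 76 x 8 mm with a round knob 18 mm across and 18 mm high. Origin under its centre.
- tip_box: Bystander: grey box with a clear lid, 122 x 86 x 67 mm. Origin under its centre.
- plate: Bystander: white well plate 127 x 85 x 14 mm. Origin under its centre.
- reagent: Bystander: amber bottle 56 mm across, 110 mm high. Origin under its centre.
- vial: Bystander: small vial 26 mm across, 45 mm high. Origin under its centre.
- spatula: Bystander: small spatula about 140 mm long lying on the bench. Origin under its middle.
- beaker: Bystander: clear beaker 64 mm across, 85 mm high. Origin under its centre.
Mind the look-alikes: they are no part of the job. What is shaped like the block but green or turquoise is not meant.

How it is judged:
By the outcome, as a careful person would: the job done as asked, in the order asked, and still so for the second after the job is handed in, while the arm keeps its last pose, push and grip.
It also fails if it takes over 48 s, if anything falls off the work surface, if the arm or the gripper's body presses on something with over 40 N, if the wrist force passes 120 N, or if a joint passes its speed limit or range.

ROBOT

A 6-joint arm with a two-finger parallel gripper is mounted at the origin on the work surface. World frame = base frame: x ahead of the robot, y to its left, z up, the work surface at z = 0. Lengths are in m, angles in rad, forces in N, time in s.
With the tool pointing down it reaches from about 0.375 to 0.975 m from the base axis. Payload 3.8 kg.
Tool frame: the origin (TCP) lies between the finger pads; the fingertips stand 22 mm ahead of it and the grasp point (between the pads) lies 3 mm ahead of it; z points along the fingers, y is the direction in which the jaws open and shut (so a half turn about z gives the same grasp; the last joint's range is limited). The gripper opens to 85 mm and grips with 20 to 120 N. Pads are 22 mm wide; open, the fingers measure 114 mm over their backs; the gripper's body (76 mm by 85 mm) begins 54 mm behind the grasp point. The pads swing forward as they close: fully open they stand 13 mm farther back than shut.
Start: joints at [1.273, 0.264, 1.604, -0, 1.274, -0.037], TCP at [0.174, 0.652, 0.253] pointing down, gripper open.
Joint ranges: [-2.63, 2.63], [-0.94, 2.18], [0.31, 2.57], [-1.31, 4.45], [0, 2.66], [-2.55, 2.55]. Speed limits (rad/s): [2.57, 2.57, 3.14, 3.14, 3.14, 3.14].

INTERFACE

Orientations are given as a rotation vector (axis times angle).
In Python, from workcell import * gives the robot as it stands.
- The arm moves only by the tool step_arm, never from a script. Its argument "motion" is a list that holds one entry, the list of rows, each a list of 7 numbers: the finger opening in m, from 0 to 0.0854, then the shift along the world's x, y, z in m, then the turn, a rotation vector about the world's x, y, z in degrees. A call has exactly 8 rows; each row is the pose to reach, as a shift and turn from the pose measured when the call began; what a row does not reach only later rows make up. A row lasts 1/8 s, in which the tool goes at most 62.5 mm and 10.7 degrees, less where a joint would pass 70% of its speed; a pose out of reach is approached as far as the arm can. A call with a gripper value outside its range is refused whole. The fingers move at their own pace and stop on an object; "newtons" is the grip in N (left out, the last holds). Time passes only in rows, so rows that repeat a pose let the fingers close, or fill a call up. It gives the time, the measured TCP pose, the force and the opening at its end, in the units of the state.
- read_state(): the state, without advancing time (a new reading comes with each control period).
- read_camera(name): name is "side" or "top" or "wrist"; returns (picture, depth): 420x560x3 uint8, blue, green, red; 420x560 float32, m along the optical axis (not along the pixel's ray), 0 where there is no reading.
- get_calibration(name): a dict with "K" (3x3 intrinsics, pixels), "world_from_camera" (4x4, takes a point from camera to world coordinates). Camera axes: x right, y down, z forward; pixel columns grow to the right and rows downward; lengths in m; the calibration is good to about 2 mm. A picture is of the moment at which its call begins: read the wrist's pose just before it. get_calibration takes no time and is no camera call; for the wrist camera it gives the pose at the moment of the call.
- finish_job(): hands the job in, once; it reports no verdict.
Trained networks look in the newest picture that a camera, given by its name, has taken for a name from the list of things; names that differ only in an ending like _2 or _b are one class to them, and where a whole thing is asked for, a point or a joint stands for the part that bears it (a point fixed in the world has none). Each returns a list of dicts, best first, with "score" (0 to 1); they miss things now and then, are a little off and sometimes report something else, mostly with a low value. They report only what shows in the picture. A call takes as long as a camera call. They do not tell look-alikes from the thing itself.
- spot_in(camera, thing): "xyz" ([x, y, z] in m, in the coordinates of the camera as it stood for that picture, good to about 4 mm: the middle of the surface that is visible of it).
- regions_of(camera, thing): "region" (420x560 bool, what is visible of it).
The state is a dict: "time": time; "q": joint angles; "joint_vel": joint speeds; "joint_torque": joint torques, N m; "tool_pos": TCP position; "tcp_rot": TCP orientation; "wrist_force": force on the tool from outside, world axes, zero at the start; "torque": the same for the moment, N m; "width": opening from 0.0 (shut) to 1.0 (fully open).
Only numpy, scipy, OpenCV 4.12 (cv2) and the standard library are available. Lean on these libraries where they do the work, as an engineer would, in place of code of your own. Each camera call takes 0.05 s, during which the arm holds its last target. There are 200 camera calls.

## Working session

There is one attempt and no reset: what is moved stays moved. The work goes in short steps, Python scripts to look and compute and a tool call to move; the robot and the scene stay as the last step left them, time stands still between calls to the robot, and variables do not carry over. Pictures are saved under pics/ and viewed, on a budget of 10 in all, crops included, one or two more only if the job needs it, and the job is handed in when it is done.

Besides the shell and the picture viewer there is one more tool, called after "Request:" as a command line: name --argument value ..., lists and objects as JSON in quotes. step_arm: Moves the arm, as the interface text tells. Its arguments: {"type":"object","properties":{"motion":{"type":"array"},"newtons":{"type":"number"}},"required":["motion"]}

```bash
mkdir -p pics
cat > h.py <<'E'
from workcell import *
import numpy as np, cv2
def w(cam,p,T=None):
    T=get_calibration(cam)["world_from_camera"] if T is None else T
    T=np.array(T); return T[:3,:3]@np.array(p)+T[:3,3]
def px(cam,P):
    c=get_calibration(cam); T=np.linalg.inv(np.array(c["world_from_camera"])); p=np.array(c["K"])@(T[:3,:3]@np.array(P)+T[:3,3]); return p[:2]/p[2]
def pix2w(cam,u,v,d):
    c=get_calibration(cam); p=np.linalg.inv(np.array(c["K"]))@np.array([u,v,1.])*d; return w(cam,p)
E
python3 - <<'E'
from h import *
s=read_state(); print(s['time'],s['tool_pos'],s['tcp_rot'],s['wrist_force'])
ims=[]
for c in ['top','side']:
    im,d=read_camera(c); cv2.imwrite(f'pics/{c}0.png',im)
    np.save(f'pics/{c}0d.npy',d)
    for t in ['block','deck_top','station','cover']:
        for r in spot_in(c,t)[:4]:
            P=w(c,r['xyz']); print(c,t,round(r['score'],2),P.round(3),px(c,P).round())
E
```

```text
0.0 [0.1738417  0.65153101 0.25194738] [-0.40840476 -3.11458177  0.00346177] [-0.19907697 -0.05573085  0.03710213]
top block 0.96 [0.377 0.141 0.041] [249. 276.]
top block 0.77 [0.684 0.234 0.039] [224. 182.]
top block 0.65 [0.52  0.167 0.042] [242. 231.]
top block 0.57 [0.407 0.29  0.039] [203. 266.]
top deck_top 0.59 [ 0.527 -0.186  0.055] [352. 231.]
top station 0.86 [ 0.527 -0.183  0.058] [351. 230.]
top cover 0.77 [0.487 0.432 0.004] [163. 241.]
top cover 0.36 [ 0.526 -0.188  0.057] [353. 231.]
side block 0.83 [0.393 0.288 0.042] [148. 209.]
side block 0.74 [0.368 0.115 0.04 ] [179. 238.]
side block 0.61 [0.506 0.157 0.042] [214. 211.]
side block 0.56 [0.676 0.218 0.04 ] [246. 185.]
side deck_top 0.88 [ 0.521 -0.192  0.058] [327. 258.]
side deck_top 0.29 [ 0.439 -0.463  0.01 ] [431. 371.]
side station 0.87 [ 0.497 -0.217  0.046] [330. 273.]
side cover 0.46 [0.506 0.44  0.01 ] [155. 190.]
```

View pics/top0.png

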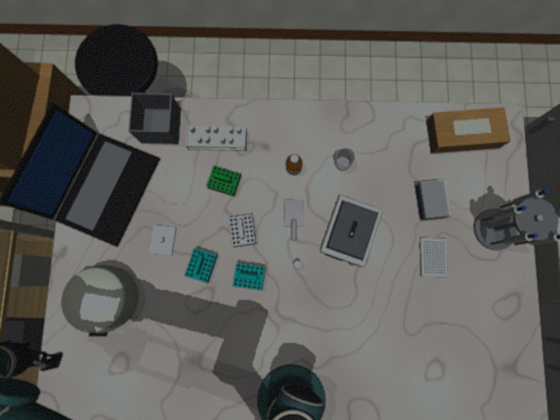

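View pics/side0.png

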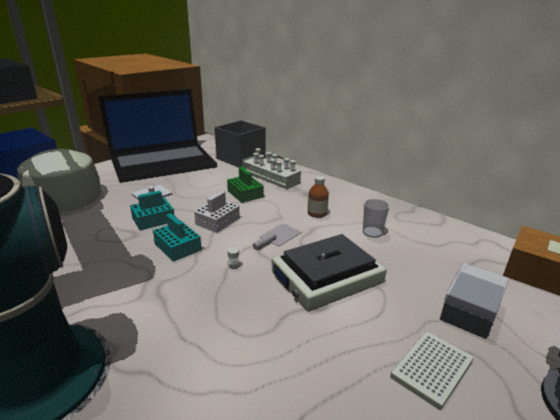

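The top view shows four block shapes: a green one at (224,182), turquoise ones at (203,266) and (249,276), and a bare grey one at (242,231). Only the grey one fits "bare aluminium". The station is at (352,231). I'll confirm this in an enlarged crop and get the yaws.

Run:
```python
from h import *
from scipy.spatial.transform import Rotation as R
im,d=read_camera('top')
crop=im[200:260,200:290]; cv2.imwrite('pics/crop1.png',cv2.resize(crop,None,fx=8,fy=8,interpolation=cv2.INTER_CUBIC))
for t in ['block','deck_top','station']:
    for r in regions_of('top',t)[:4]:
        v,u=np.nonzero(r['region']); pts=np.array([pix2w('top',a,b,d[b,a]) for a,b in zip(u,v)])
        rc=cv2.minAreaRect(pts[:,:2].astype(np.float32)); print(t,round(r['score'],2),rc,np.percentile(pts[:,2],[5,50,95]).round(3), u.mean(),v.mean())
s=read_state(); Rt=R.from_rotvec(s['tcp_rot']).as_matrix(); T=np.array(get_calibration('wrist')['world_from_camera'])
print('tool axes',Rt.round(3)); print('cam in tool',(Rt.T@(T[:3,3]-s['tool_pos'])).round(3)); print((Rt.T@T[:3,:3]).round(3)); print(get_calibration('wrist')['K'])
```

```text
block 0.89 ((0.5730844736099243, 0.13289248943328857), (0.4579954147338867, 0.11149697750806808), 41.932159423828125) [0.014 0.04  0.08 ] 223.44959128065395 180.51634877384197Traceback (most recent call last):
  File "<stdin>", line 7, in <module>
  File "h.py", line 9, in pix2w
    c=get_calibration(cam); p=np.linalg.inv(np.array(c["K"]))@np.array([u,v,1.])*d; return w(cam,p)
                                                                                           ~^^^^^^^
  File "h.py", line 4, in w
    T=get_calibration(cam)["world_from_camera"] if T is None else T
      ~~~~~~~~~~~~~~~^^^^^
ValueError: time passes only in moves, steps and waits
```

View pics/crop1.png

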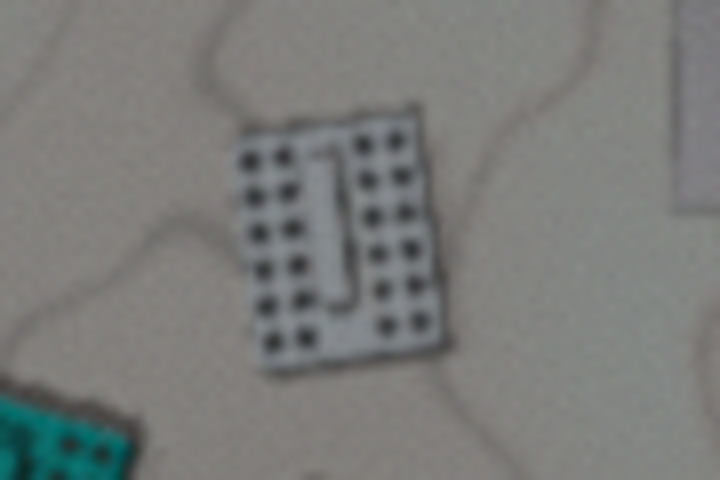

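The crop confirms it: a bare aluminium block with four rows of wells and a bar running nearly vertically at crop (333,230). Next I'll do the measuring properly, vectorised.

```bash
cat >> h.py <<'E'
def cloud(cam,d,mask,cal=None):
    c=cal or get_calibration(cam); v,u=np.nonzero(mask&(d>0)); z=d[v,u]
    p=np.linalg.inv(np.array(c["K"]))@np.array([u*z,v*z,z]); T=np.array(c["world_from_camera"])
    return (T[:3,:3]@p).T+T[:3,3]
def fit(pts,lo,hi):
    q=pts[(pts[:,2]>lo)&(pts[:,2]<hi)]
    (x,y),(a,b),an=cv2.minAreaRect(q[:,:2].astype(np.float32))
    if a<b: a,b,an=b,a,an+90
    return np.round([x,y,a,b,(an+90)%180-90,np.median(q[:,2])],4)
E
python3 - <<'E'
from h import *
from scipy.spatial.transform import Rotation as R
im,d=read_camera('top'); print(read_state()['time'])
for t in ['block','station']:
    for r in regions_of('top',t)[:4]:
        m=cv2.erode(r['region'].astype(np.uint8),np.ones((2,2)))>0
        v,u=np.nonzero(m); print(t,round(r['score'],2),u.mean().round(),v.mean().round())
        P=cloud('top',d,m)
        if t=='block': print('body',fit(P,.03,.048),'bar',fit(P,.065,.1) if (P[:,2]>.065).sum()>5 else '')
        else: print('deck',fit(P,.048,.064),'all',fit(P,.02,.07))
s=read_state(); Rt=R.from_rotvec(s['tcp_rot']).as_matrix(); c=get_calibration('wrist');T=np.array(c['world_from_camera'])
print('tool axes',Rt.round(3)); print('cam in tool',(Rt.T@(T[:3,3]-s['tool_pos'])).round(3)); print((Rt.T@T[:3,:3]).round(3)); print(c['K'])
E
```

```text
0.65
block 0.91 242.0 231.0
body [0.5223 0.1678 0.0905 0.0727 8.9003 0.0406] bar [0.523  0.1698 0.0572 0.0141 9.4342 0.0792]
block 0.88 249.0 277.0
body [3.74000e-01 1.40700e-01 9.12000e-02 7.27000e-02 8.21458e+01 4.07000e-02] bar [3.75900e-01 1.42300e-01 5.96000e-02 1.37000e-02 8.24648e+01 7.97000e-02]
block 0.87 201.0 265.0
body [  0.4085   0.2967   0.0927   0.0726 -15.6712   0.0409] bar [ 4.08600e-01  2.98700e-01  5.87000e-02  1.43000e-02 -1.60219e+01
  7.87000e-02]
station 0.59 351.0 232.0
deck [  0.53    -0.1861   0.1642   0.1191 -18.5375   0.0581] all [  0.5263  -0.1878   0.1983   0.1491 -19.3079   0.0559]
station 0.15 294.0 165.0
deck [ 7.25700e-01  2.90000e-03  4.60000e-02  1.53000e-02 -8.40126e+01
  5.66000e-02] all [7.29100e-01 4.90000e-03 4.72000e-02 2.32000e-02 8.25774e+01 5.42000e-02]
tool axes [[-0.966  0.258  0.   ]
 [ 0.258  0.966  0.   ]
 [-0.     0.    -1.   ]]
cam in tool [ 0.073  0.    -0.122]
[[ 0.001 -0.959 -0.283]
 [ 1.     0.001 -0.   ]
 [ 0.001 -0.283  0.959]]
[[345.46873634   0.         276.87552519]
 [  0.         345.46873634 208.8484566 ]
 [  0.           0.           1.        ]]
```

Request:
step_arm --motion '[[[0.085, 0.037, -0.05, 0, 0, 0, 3], [0.085, 0.073, -0.1, 0, 0, 0, 6], [0.085, 0.11, -0.15, 0, 0, 0, 9], [0.085, 0.146, -0.2, 0, 0, 0, 12], [0.085, 0.183, -0.25, 0, 0, 0, 15], [0.085, 0.219, -0.3, 0, 0, 0, 18], [0.085, 0.256, -0.35, 0, 0, 0, 21], [0.085, 0.28, -0.39, 0, 0, 0, 24]]]' --newtons 80

```text
time: 1.75
tool_pos: [0.4554, 0.2601, 0.2538]
tcp_rot: [-0.249, 3.131, 0.0]
wrist_force: [-0.0, -0.1, 0.7]
width: 0.997
```

Request:
step_arm --motion '[[[0.085, 0.03, -0.035, 0, 0, 0, 0], [0.085, 0.05, -0.065, 0, 0, 0, 0], [0.085, 0.063, -0.09, -0.015, 0, 0, 0], [0.085, 0.063, -0.09, -0.03, 0, 0, 0], [0.085, 0.063, -0.09, -0.045, 0, 0, 0], [0.085, 0.063, -0.09, -0.045, 0, 0, 0], [0.085, 0.063, -0.09, -0.045, 0, 0, 0], [0.085, 0.063, -0.09, -0.045, 0, 0, 0]]]'

```text
time: 2.75
tool_pos: [0.5187, 0.1709, 0.2096]
tcp_rot: [-0.25, 3.129, 0.001]
wrist_force: [-0.3, -0.3, 0.0]
width: 0.997
```

```bash
cat >> h.py <<'E'
from scipy.spatial.transform import Rotation as R
def pose():
    s=read_state(); y=R.from_rotvec(s['tcp_rot']).as_matrix(); 
    print('t',round(s['time'],2),'tcp',np.round(s['tool_pos'],4),'ytool deg',np.degrees(np.arctan2(y[1,1],y[0,1])).round(2),'tilt',np.degrees(y[:2,2]).round(2),'F',np.round(s['wrist_force'],2),'w',s['width'])
    return s
E
python3 - <<'E'
from h import *
s=pose(); print(s['q'],s['torque'])
cal=get_calibration('wrist'); im,d=read_camera('wrist'); cv2.imwrite('pics/w1.png',im)
for r in regions_of('wrist','block')[:3]:
    m=cv2.erode(r['region'].astype(np.uint8),np.ones((3,3)))>0
    P=cloud('wrist',d,m,cal); print(r['score'],fit(P,.03,.048),'bar',fit(P,.07,.1) if (P[:,2]>.07).sum()>5 else '')
E
```

```text
t 2.75 tcp [0.5187 0.1709 0.2096] ytool deg 99.14 tilt [0.14 0.05] F [-0.28 -0.27  0.01] w 0.9970047165075236
[ 2.72541502e-01  5.14664855e-02  1.93101071e+00  8.74656466e-05
  1.15647637e+00 -1.45786999e+00] [ 0.01381103 -0.01312372 -0.03965278]
0.97 [0.5234 0.1709 0.0943 0.0753 9.4918 0.0414] bar [0.5236 0.1706 0.0595 0.0136 8.8304 0.0809]
0.63 [3.8650e-01 1.4190e-01 9.2100e-02 5.5100e-02 8.3094e+01 4.1500e-02] bar [ 3.83600e-01  1.53100e-01  4.07000e-02  8.20000e-03 -8.43522e+01
  8.01000e-02]
0.61 [6.8810e-01 2.3910e-01 9.3900e-02 7.3100e-02 7.4212e+01 4.1000e-02] bar
```

View pics/w1.png

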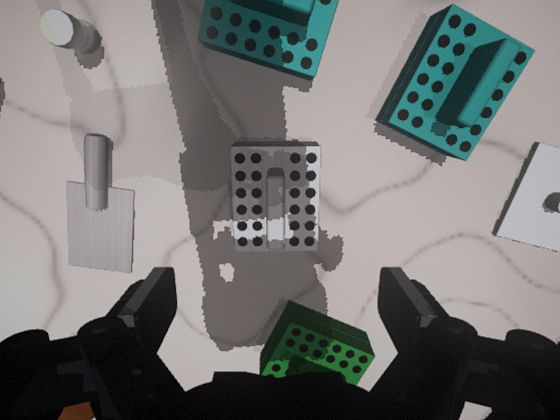

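The wrist view shows the grey block centred at (275,197) with its bar at (275,208), parallel to the pads. Its measured centre (0.5236, 0.1707) and yaw of about 9° agree with the top view, as do the heights (body 41 mm, bar 81 mm). I'll descend and grip.

Request:
step_arm --motion '[[[0.06, 0.005, 0, -0.04, 0, 0, 0], [0.06, 0.005, 0, -0.08, 0, 0, 0], [0.06, 0.005, 0, -0.11, 0, 0, 0], [0.06, 0.005, 0, -0.13, 0, 0, 0], [0.06, 0.005, 0, -0.142, 0, 0, 0], [0.06, 0.005, 0, -0.142, 0, 0, 0], [0.0, 0.005, 0, -0.142, 0, 0, 0], [0.0, 0.005, 0, -0.142, 0, 0, 0]]]' --newtons 80

```text
time: 3.85
tool_pos: [0.5247, 0.1709, 0.0688]
tcp_rot: [-0.249, 3.127, 0.001]
wrist_force: [0.2, 0.4, 0.0]
width: 0.288
```

Request:
step_arm --motion '[[[0.0, 0, 0, 0, 0, 0, 0], [0.0, 0, 0, 0, 0, 0, 0], [0.0, 0, 0, 0, 0, 0, 0], [0.0, 0, 0, 0.005, 0, 0, 0], [0.0, 0, 0, 0.03, 0, 0, 0], [0.0, 0, 0, 0.06, 0, 0, 0], [0.0, 0, 0, 0.09, 0, 0, 0], [0.0, 0, 0, 0.09, 0, 0, 0]]]'

```text
time: 4.85
tool_pos: [0.5267, 0.1715, 0.1613]
tcp_rot: [-0.249, 3.121, 0.003]
wrist_force: [0.4, 0.7, -2.8]
width: 0.151
```

Run:
```python
from h import *
s=pose(); print(s['q'],s['torque'])
cal=get_calibration('wrist'); im,d=read_camera('wrist'); cv2.imwrite('pics/w2.png',im)
for r in regions_of('wrist','block')[:1]:
    P=cloud('wrist',d,r['region'],cal); print(r['score'],fit(P,s['tool_pos'][2]-.04,s['tool_pos'][2]-.015))
    q=P[(P[:,2]>s['tool_pos'][2]-.04)&(P[:,2]<s['tool_pos'][2]-.015)]; A=np.c_[q[:,:2],np.ones(len(q))]; print('tilt deg',np.degrees(np.linalg.lstsq(A,q[:,2],rcond=None)[0][:2]))
```

```text
t 4.85 tcp [0.5267 0.1715 0.1613] ytool deg 99.12 tilt [0.58 0.17] F [ 0.4   0.69 -2.81] w 0.15090986887481586
[ 2.69708252e-01  1.06290396e-01  1.96694233e+00  1.40784311e-04
  1.05782879e+00 -1.46032509e+00] [-0.01342245 -0.05525818  0.06381389]
0.86 [0.5263 0.1719 0.0958 0.0766 9.2858 0.1335]
tilt deg [1.35592633 0.22260341]
```

Grip confirmed: opening 13 mm, and the weight shows in the wrist force. The block is square in the jaws, with its underside about 67.8 mm below the TCP. Now I'll move past the station so the wrist camera can see the pin.

Request:
step_arm --motion '[[[0.0, 0, -0.03, 0.04, 0, 0, -3], [0.0, 0.01, -0.08, 0.075, 0, 0, -7], [0.0, 0.02, -0.135, 0.09, 0, 0, -12], [0.0, 0.035, -0.19, 0.09, 0, 0, -16], [0.0, 0.05, -0.245, 0.09, 0, 0, -20], [0.0, 0.07, -0.3, 0.09, 0, 0, -24], [0.0, 0.09, -0.35, 0.09, 0, 0, -28.1], [0.0, 0.103, -0.394, 0.09, 0, 0, -28.1]]]'

```text
time: 5.95
tool_pos: [0.6265, -0.2249, 0.2444]
tcp_rot: [-0.52, -3.098, -0.001]
wrist_force: [0.8, 0.1, -3.6]
width: 0.15
```

Request:
step_arm --motion '[[[0.0, 0, 0, 0, 0, 0, 0], [0.0, 0, 0, 0, 0, 0, 0], [0.0, 0, 0, 0, 0, 0, 0], [0.0, 0, 0, 0, 0, 0, 0], [0.0, 0, 0, 0, 0, 0, 0], [0.0, 0, 0, 0, 0, 0, 0], [0.0, 0, 0, 0, 0, 0, 0], [0.0, 0, 0, 0, 0, 0, 0]]]'

```text
time: 6.95
tool_pos: [0.6265, -0.2249, 0.2445]
tcp_rot: [-0.52, -3.098, -0.001]
wrist_force: [0.4, 0.6, -3.2]
width: 0.149
```

Run:
```python
from h import *
s=pose(); print(s['q'],s['torque'])
cal=get_calibration('wrist'); im,d=read_camera('wrist'); cv2.imwrite('pics/w3.png',im); np.savez('pics/w3.npz',d=d,K=cal['K'],T=cal['world_from_camera'])
for t in ['deck_top','station']:
  for r in regions_of('wrist',t)[:1]:
    P=cloud('wrist',d,r['region'],cal); print(t,r['score'],'deck',fit(P,.05,.062),'all',fit(P,.03,.062),'pin',P[P[:,2]>.0625].round(4)[:8])
```

```text
t 6.95 tcp [ 0.6265 -0.2249  0.2445] ytool deg 70.95 tilt [-0.02  0.05] F [ 0.42  0.57 -3.23] w 0.14918106917221996
[-3.82469104e-01  2.52042897e-01  1.63509571e+00  7.78326555e-04
  1.25508539e+00 -1.62094308e+00] [-0.00125357 -0.00972545 -0.00758081]
deck_top 0.56 deck [  0.5392  -0.1899   0.1218   0.1168 -18.6783   0.0594] all [ 5.39300e-01 -1.89500e-01  1.22800e-01  1.21500e-01  7.10475e+01
  5.94000e-02] pin [[ 0.5718 -0.2345  0.1796]
 [ 0.572  -0.2342  0.1784]
 [ 0.5722 -0.2337  0.1788]
 [ 0.5723 -0.233   0.1793]
 [ 0.5725 -0.2326  0.1787]
 [ 0.5727 -0.2321  0.179 ]
 [ 0.5729 -0.2316  0.1786]
 [ 0.5731 -0.2311  0.1786]]
station 0.93 deck [  0.5395  -0.19     0.1226   0.1168 -18.6874   0.0594] all [ 5.42100e-01 -1.91000e-01  1.50800e-01  1.37100e-01  7.10452e+01
  5.91000e-02] pin [[ 0.5681 -0.2453  0.1793]]
```

View pics/w3.png

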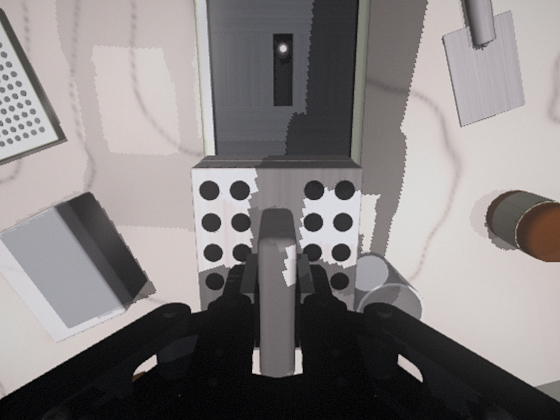

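Run:
```python
from h import *
f=np.load('pics/w3.npz'); d,K,T=f['d'],f['K'],f['T']; im=cv2.imread('pics/w3.png'); g=im.max(2)
tcp=np.array([.6265,-.2249,.2445]); a=np.radians(-19.05); ex=np.array([np.cos(a),np.sin(a),0]); ey=np.array([-ex[1],ex[0],0])
def onz(u,v,z):
    r=T[:3,:3]@np.linalg.inv(K)@np.array([u,v,1.]); return T[:3,3]+r*(z-T[2,3])/r[2]
def rel(P): return np.round([(P-tcp)@ex*1e3,(P-tcp)@ey*1e3],1)
roi=g[35:105,274:293]; v,u=np.nonzero(roi>150); print('pin px',u.mean()+274,v.mean()+35,len(u)); 
pin=onz(u.mean()+274,v.mean()+35,.066); print('pin',pin,rel(pin), 'depth z',(T[:3,:3]@(np.linalg.inv(K)@np.array([283,48,1.])*d[48,283])+T[:3,3])[2])
sub=g[20:120,260:306]
dark=(sub<35).astype(np.uint8); n,l,st,c=cv2.connectedComponentsWithStats(dark); i=1+np.argmax(st[1:,4]); print('slot bbox',st[i]+[260,20,0,0,0])
x,y,w_,h_,_=st[i]; p1=onz(x+260,y+20,.058); p2=onz(x+w_+260,y+h_+20,.058); print('slot c',(p1+p2)/2,rel((p1+p2)/2),rel(p1)-rel(p2))
# block body top, from depth
v,u=np.nonzero(d>0); z=d[v,u]; P=(T[:3,:3]@(np.linalg.inv(K)@np.array([u*z,v*z,z]))).T+T[:3,3]
q=P[(abs(P[:,2]-(tcp[2]-.028))<.004)]; rx=(q-tcp)@ex; ry=(q-tcp)@ey; k=(abs(rx)<.07)&(abs(ry)<.06); print('body z',np.median(q[k][:,2]),'end x',np.percentile(rx[k],[0.2,2])*1e3,'y',np.percentile(ry[k&(rx<-.02)],[.3,99.7])*1e3)
# edges by pixel
for uv in [(192,168),(362,168)]: print(uv,rel(onz(*uv,tcp[2]-.0278)))
```

```text
pin px 282.63157894736844 48.078947368421055 38
pin [ 0.51589951 -0.18196229  0.066     ] [-118.6    4.5] depth z 0.06901011313340816
slot bbox [274  34  18   8 113]
slot c [ 0.50780462 -0.17874165  0.058     ] [-127.3    4.9] [ -5.9 -14.6]
body z 0.21687374874868007 end x [-48.40792091 -48.07623005] y [-37.96674934  37.25983906]
(192, 168) [-47.8 -37.2]
(362, 168) [-47.9  37.1]
```

The pin is visible at (283,48), near the robot end of the slot. That puts it 118.6 mm behind and 4.5 mm beside the TCP. The block's hole is at −0.5 mm, 0 mm from the TCP, so the shift is (−0.110, +0.043).

Request:
step_arm --motion '[[[0.0, -0.03, 0.012, 0, 0, 0, 0], [0.0, -0.07, 0.027, -0.01, 0, 0, 0], [0.0, -0.1, 0.039, -0.04, 0, 0, 0], [0.0, -0.11, 0.043, -0.075, 0, 0, 0], [0.0, -0.11, 0.043, -0.095, 0, 0, 0], [0.0, -0.11, 0.043, -0.104, 0, 0, 0], [0.0, -0.11, 0.043, -0.104, 0, 0, 0], [0.0, -0.11, 0.043, -0.104, 0, 0, 0]]]'

```text
time: 8.1
tool_pos: [0.5176, -0.1825, 0.1416]
tcp_rot: [0.52, 3.097, 0.001]
wrist_force: [0.6, -0.9, -2.6]
width: 0.151
```

Run:
```python
from h import *
s=pose(); print(s['torque'])
tgt=np.array([.6265-.1101,-.2249+.0428]); print('to go',tgt-s['tool_pos'][:2], .1336-s['tool_pos'][2])
```

```text
t 8.1 tcp [ 0.5176 -0.1825  0.1416] ytool deg 70.94 tilt [0.09 0.01] F [ 0.57 -0.88 -2.6 ] w 0.15064715454626493
[-0.03575902  0.00370871 -0.01183531]
to go [-0.00117781  0.00035212] -0.008008940142995608
```

Request:
step_arm --motion '[[[0.0, -0.001, 0, -0.002, 0, 0, 0], [0.0, -0.001, 0, -0.004, 0, 0, 0], [0.0, -0.001, 0, -0.006, 0, 0, 0], [0.0, -0.001, 0, -0.008, 0, 0, 0], [0.0, -0.001, 0, -0.009, 0, 0, 0], [0.0, -0.001, 0, -0.01, 0, 0, 0], [0.0, -0.001, 0, -0.011, 0, 0, 0], [0.0, -0.001, 0, -0.011, 0, 0, 0]]]'

```text
time: 9.1
tool_pos: [0.5165, -0.1824, 0.1305]
tcp_rot: [0.52, 3.097, 0.001]
wrist_force: [0.4, -0.3, -3.0]
width: 0.148
```

Run:
```python
from h import *
s=pose(); print(s['torque'])
```

```text
t 9.1 tcp [ 0.5165 -0.1824  0.1305] ytool deg 70.94 tilt [0.08 0.01] F [ 0.39 -0.28 -3.01] w 0.1483819529936107
[0.02278932 0.0161091  0.01074771]
```

There's no contact 3 mm below the nominal pin-top height, so the pin seems to be entering the hole. I'll keep going down toward the deck.

Request:
step_arm --motion '[[[0.0, 0, 0, -0.001, 0, 0, 0], [0.0, 0, 0, -0.002, 0, 0, 0], [0.0, 0, 0, -0.003, 0, 0, 0], [0.0, 0, 0, -0.004, 0, 0, 0], [0.0, 0, 0, -0.005, 0, 0, 0], [0.0, 0, 0, -0.006, 0, 0, 0], [0.0, 0, 0, -0.006, 0, 0, 0], [0.0, 0, 0, -0.006, 0, 0, 0]]]'

```text
time: 10.1
tool_pos: [0.5165, -0.1825, 0.1252]
tcp_rot: [0.52, 3.097, 0.001]
wrist_force: [-4.3, 0.9, 4.9]
width: 0.152
```

Run:
```python
from h import *
s=pose(); print(s['torque'])
```

```text
t 10.1 tcp [ 0.5165 -0.1825  0.1252] ytool deg 70.94 tilt [0.08 0.01] F [-4.34  0.92  4.85] w 0.15202715872750108
[ 0.25782081  0.61169983 -0.03078373]
```

The deck is contacted at the expected height of TCP ≈ 0.1253, but with a moment about the block's y axis. That suggests a slight pitch of the block in the grip, so I'll measure it.

```bash
cat >> h.py <<'E'
def slopes():
    s=pose(); print('torque',np.round(s['torque'],3))
    cal=get_calibration('wrist'); im,d=read_camera('wrist'); a=np.radians(-19.05); ex=np.array([np.cos(a),np.sin(a),0]); ey=np.array([-ex[1],ex[0],0])
    P=cloud('wrist',d,d>0,cal)-s['tool_pos']; X=np.c_[P@ex,P@ey,P[:,2]]
    for n,m in [('body',(abs(X[:,0])<.044)&(abs(X[:,1])<.034)&(abs(X[:,1])>.012)&(abs(X[:,2]+.028)<.005)),('deck',(X[:,0]<-.055)&(abs(X[:,1])<.05)&(abs(X[:,2]+.068)<.008))]:
        q=X[m]
        for _ in range(3):
            A=np.c_[q[:,:2],np.ones(len(q))]; c=np.linalg.lstsq(A,q[:,2],rcond=None)[0]; r=q[:,2]-A@c; q=q[abs(r)<2.5*r.std()]
        print(n,len(q),'slope deg',np.degrees(c[:2]).round(2),'z0',(c[2]+s['tool_pos'][2]).round(4), 'mean',q.mean(0).round(4))
    return im
def sidecrop(name):
    im,_=read_camera('side'); cv2.imwrite(name,cv2.resize(im[200:310,260:400],None,fx=5,fy=5,interpolation=cv2.INTER_CUBIC))
E
python3 - <<'E'
from h import *
cv2.imwrite('pics/w4.png',slopes()); sidecrop('pics/s4.png')
E
```

```text
t 10.1 tcp [ 0.5165 -0.1825  0.1252] ytool deg 70.94 tilt [0.08 0.01] F [-4.34  0.92  4.85] w 0.15202715872750108
torque [ 0.258  0.612 -0.031]
body 9491 slope deg [-0.24 -0.05] z0 0.0976 mean [-0.0196  0.     -0.0275]
deck 2756 slope deg [ 0.23 -0.07] z0 0.0575 mean [-0.0589  0.0009 -0.0679]
```

View pics/s4.png

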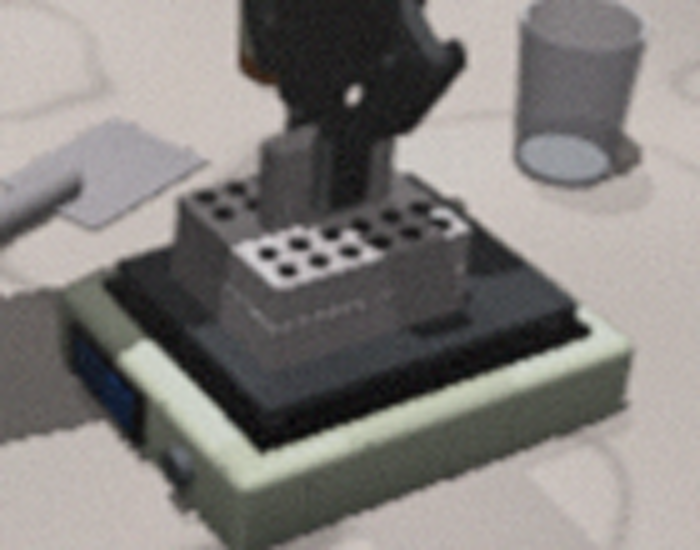

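The side view shows the block down on the deck around crop (330,270), with its lower edge on the plate and no visible gap. It is level to about 0.3°, and body top minus deck is 40.1 mm. There's a side load of 4 N along −x, so I'll ease 1 mm that way before pressing.

Request:
step_arm --motion '[[[0.0, -0.0005, 0.0002, 0, 0, 0, 0], [0.0, -0.001, 0.0003, 0, 0, 0, 0], [0.0, -0.001, 0.0003, 0, 0, 0, 0], [0.0, -0.001, 0.0003, 0, 0, 0, 0], [0.0, -0.001, 0.0003, 0, 0, 0, 0], [0.0, -0.001, 0.0003, 0, 0, 0, 0], [0.0, -0.001, 0.0003, 0, 0, 0, 0], [0.0, -0.001, 0.0003, 0, 0, 0, 0]]]'

```text
time: 11.2
tool_pos: [0.5162, -0.1824, 0.1256]
tcp_rot: [0.52, 3.095, 0.0]
wrist_force: [-0.9, 0.3, 5.9]
width: 0.144
```

Run:
```python
from h import *
slopes()
```

```text
t 11.2 tcp [ 0.5162 -0.1824  0.1256] ytool deg 70.93 tilt [ 0.18 -0.02] F [-0.95  0.28  5.93] w 0.14417307380163202
torque [ 0.109 -0.075  0.041]
body 9486 slope deg [-0.09 -0.04] z0 0.098 mean [-0.0196  0.0001 -0.0275]
deck 2649 slope deg [ 0.92 -0.04] z0 0.0588 mean [-0.0588  0.0013 -0.0678]
```

Request:
step_arm --motion '[[[0.0, 0, 0, -0.001, 0, 0, 0], [0.0, 0, 0, -0.002, 0, 0, 0], [0.0, 0, 0, -0.003, 0, 0, 0], [0.0, 0, 0, -0.004, 0, 0, 0], [0.0, 0, 0, -0.005, 0, 0, 0], [0.0, 0, 0, -0.006, 0, 0, 0], [0.0, 0, 0, -0.006, 0, 0, 0], [0.0, 0, 0, -0.006, 0, 0, 0]]]'

```text
time: 12.25
tool_pos: [0.5163, -0.1824, 0.1211]
tcp_rot: [0.52, 3.095, 0.0]
wrist_force: [-5.7, 2.2, 13.7]
width: 0.154
```

Run:
```python
from h import *
slopes()
```

```text
t 12.25 tcp [ 0.5163 -0.1824  0.1211] ytool deg 70.94 tilt [ 0.17 -0.02] F [-5.74  2.19 13.75] w 0.15376559019447042
torque [ 0.328  0.757 -0.052]
body 9540 slope deg [-0.08 -0.02] z0 0.0936 mean [-0.0196  0.     -0.0275]
deck 3900 slope deg [46.51  0.26] z0 0.1004 mean [-0.0607  0.0007 -0.07  ]
```

Request:
step_arm --motion '[[[0.0, -0.0005, 0.0002, -0.0018, 0, 0, 0], [0.0, -0.001, 0.0003, -0.002, 0, 0, 0], [0.0, -0.001, 0.0003, -0.0022, 0, 0, 0], [0.0, -0.001, 0.0003, -0.0025, 0, 0, 0], [0.0, -0.001, 0.0003, -0.0025, 0, 0, 0], [0.0, -0.001, 0.0003, -0.0025, 0, 0, 0], [0.0, -0.001, 0.0003, -0.0025, 0, 0, 0], [0.0, -0.001, 0.0003, -0.0025, 0, 0, 0]]]'

```text
time: 13.3
tool_pos: [0.5162, -0.1824, 0.121]
tcp_rot: [0.519, 3.093, -0.0]
wrist_force: [-5.3, 2.8, 16.3]
width: 0.153
```

Run:
```python
from h import *
slopes(); sidecrop('pics/s5.png')
```

```text
t 13.3 tcp [ 0.5162 -0.1824  0.121 ] ytool deg 70.94 tilt [ 0.28 -0.06] F [-5.34  2.79 16.25] w 0.15262412515504908
torque [ 0.47   0.867 -0.015]
body 9541 slope deg [-0.1  -0.04] z0 0.0935 mean [-0.0196  0.0001 -0.0275]
deck 3943 slope deg [48.33  0.3 ] z0 0.1022 mean [-0.0609  0.0005 -0.0701]
```

View pics/s5.png

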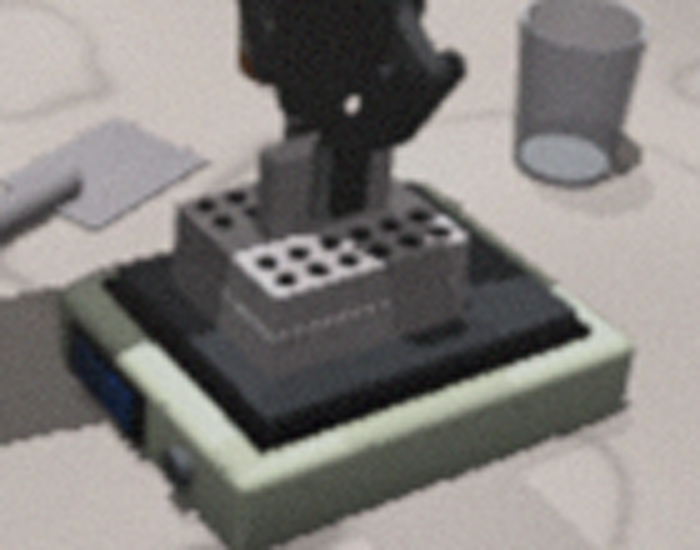

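The side view shows the deck lower, now close to the housing rim. To check the travel, I'll compare deck depth with the first images, when it was raised.

```bash
cat >> h.py <<'E'
def travel():
    for c in ['top','side']:
        cal=get_calibration(c); K=np.array(cal['K']); T=np.array(cal['world_from_camera'])
        d0=np.load(f'pics/{c}0d.npy'); im,d1=read_camera(c)
        a=np.radians(-19.0); ex=np.array([np.cos(a),np.sin(a)]); ey=np.array([-ex[1],ex[0]]); ctr=np.array([.533,-.188])
        zs=[]
        for d in (d0,d1):
            z=np.where(d>0,d,1); v,u=np.mgrid[0:420,0:560]; P=np.einsum('ij,jvu->vui',T[:3,:3]@np.linalg.inv(K),np.array([u*z,v*z,z]))+T[:3,3]
            X=(P[...,:2]-ctr)@ex; Y=(P[...,:2]-ctr)@ey
            m=(abs(X)<.07)&(abs(Y)<.05)&((X>.04)|(abs(Y)>.043))&(P[...,2]>.045)&(P[...,2]<.066)&(d>0); zs.append((m,P[...,2]))
        m=zs[0][0]&zs[1][0]; D=(zs[0][1]-zs[1][1])[m]*1e3; print(c,m.sum(),'drop mm median',np.median(D).round(2),'mean',D.mean().round(2),'+-',(D.std()/np.sqrt(len(D))).round(2))
E
python3 - <<'E'
from h import *
pose(); travel()
E
```

```text
t 13.4 tcp [ 0.5163 -0.1824  0.1211] ytool deg 70.94 tilt [ 0.28 -0.06] F [-5.97  1.77 16.9 ] w 0.15179198848240644
top 113 drop mm median 6.18 mean 5.87 +- 0.36
side 136 drop mm median 5.86 mean 5.89 +- 0.1
```

Both cameras give about 5.9 mm of travel, which is on the stop. I'll add some margin to the push and check that nothing moves any further.

Request:
step_arm --motion '[[[0.0, -0.001, 0.0003, -0.0026, 0, 0, 0], [0.0, -0.001, 0.0003, -0.003, 0, 0, 0], [0.0, -0.001, 0.0003, -0.0034, 0, 0, 0], [0.0, -0.001, 0.0003, -0.0038, 0, 0, 0], [0.0, -0.001, 0.0003, -0.0038, 0, 0, 0], [0.0, -0.001, 0.0003, -0.0038, 0, 0, 0], [0.0, -0.001, 0.0003, -0.0038, 0, 0, 0], [0.0, -0.001, 0.0003, -0.0038, 0, 0, 0]]]'

```text
time: 14.5
tool_pos: [0.5163, -0.1825, 0.121]
tcp_rot: [0.519, 3.091, -0.001]
wrist_force: [-9.3, 3.4, 23.5]
width: 0.155
```

Run:
```python
from h import *
slopes(); travel(); pose()
```

```text
t 14.5 tcp [ 0.5163 -0.1825  0.121 ] ytool deg 70.94 tilt [ 0.39 -0.1 ] F [-9.25  3.38 23.5 ] w 0.15526729906319567
torque [ 0.673  1.359 -0.047]
body 9526 slope deg [-0.02 -0.04] z0 0.0935 mean [-0.0195  0.     -0.0275]
deck 4000 slope deg [47.62  0.3 ] z0 0.1015 mean [-0.0608  0.0005 -0.0701]
top 113 drop mm median 6.4 mean 6.27 +- 0.36
side 133 drop mm median 5.82 mean 5.84 +- 0.11
t 14.65 tcp [ 0.5163 -0.1824  0.121 ] ytool deg 70.94 tilt [ 0.39 -0.1 ] F [-8.2   3.9  24.43] w 0.14646078813732785
```

The push rose from 16 to 24 N with no further movement (TCP stays at 0.1210), so the stop is solid. The block is flat to within 0.1° and nothing is slipping, so I'm handing in while still pressing.

```bash
python3 -c "
from h import *
print(finish_job())"
```

```text
the job is handed in; nothing more can be done
None
```

I set the aluminium block on the station's pin, pressed the deck onto its stop, and handed the job in at about 14.7 s with the arm still gripping and pressing.

I gripped the block by its bar at 80 N and found the pin with the wrist camera. Lowering with the hole over it, the block went straight onto the pin without touching its top, so no searching was needed.

**Last checks:**
- **Seating:** the block is flat to about 0.1°, and it met the deck at the expected height.
- **Deck travel:** the side camera gives about 5.8 mm of drop and the top camera about 6.3 ± 0.4 mm. That agrees with the 6 mm stop within the noise.
- **Stop:** raising the push from about 16 N to 24 N moved the tool by no more than 0.1 mm, so the deck is solidly on its stop.
- **Side load:** a sideways load of about 9 N remains, toward the robot along the slot, and easing the arm that way did not clear it while pressing. It is probably the hole bearing on the pin, or friction.
- **Deck slope:** the wrist-camera fit of the deck's slope was unusable once the deck was pressed, so I relied on the top and side cameras.
- **Bystanders:** I saw no contact with the other things on the bench, but I did not check them separately at the end.

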